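# Weigh two counterweight cartridges and seat the heavier

### The arm

A 6-joint arm with a two-finger parallel gripper is mounted at the origin on the work surface. World frame = base frame: x ahead of the robot, y to its left, z up, the work surface at z = 0. Lengths are in m, angles in rad, forces in N, time in s.
With the tool pointing down it reaches from about 0.425 to 0.925 m from the base axis. Payload 12.5 kg.
Tool frame: the origin (TCP) lies midway between the tips of the shut fingers; the grasp point (between the pads) lies 19 mm behind it (arm.grasp_offset is the distance from the TCP to the grasp point, in m); y points along the fingers, z is the direction in which the jaws open and shut, and the axes are right-handed (so a half turn about y gives the same grasp; the last joint's range is limited). The gripper opens to 85 mm and grips with 20 to 120 N. Pads are 22 mm wide; open, the fingers measure 114 mm over their backs; the gripper's body (76 mm by 85 mm) begins 54 mm behind the grasp point. The pads swing forward as they close: fully open they stand 13 mm farther back than shut.
Start: joints at [-1.36, 0.491, 1.559, -0, 1.092, -0.106], TCP at [0.195, -0.594, 0.231] pointing down, gripper open.
Joint ranges: [-3.1, 3.1], [-0.84, 2.19], [0.05, 2.79], [-1.13, 4.28], [0.06, 2.93], [-2.69, 2.69]. Speed limits (rad/s): [2.22, 2.22, 2.79, 3.14, 3.14, 3.14].

### API

Orientations are given as a rotation vector (axis times angle).
In Python, from workcell import arm, cams gives the robot as it stands.
- The arm moves only by the tool drive_tool, never from a script. Its argument "targets" is a list of rows, each a list of 2 entries, a list of its own where there are three numbers: the shift along the tool's x, y, z in units of 40 mm (1.0 is 40 mm), then the turn about the tool's y in units of 8 degrees (1.0 is 8 degrees). A call has 1 to 5 rows; each row is the pose to reach, as a shift and turn from the pose commanded when the call began, along the tool's axes at that moment; what a row does not reach only later rows make up. A row lasts 1/8 s, in which the tool goes at most 62.5 mm and 10.7 degrees, less where a joint would pass 70% of its speed; a pose out of reach is approached as far as the arm can. A call with a gripper value outside its range is refused whole. "claw" is the opening, from -1 (shut) to 1 (fully open), so that 0 is half open, set as the call begins (left out, the last holds). The fingers move at their own pace and stop on an object; the grip force is fixed at half the most. Time passes only in rows, so rows that repeat a pose let the fingers close. It gives the time, the measured TCP pose, the force and the opening at its end, in the units of the state.
- arm.read_state(): the state, without advancing time (a new reading comes with each control period).
- cams.camera(name): name is "side" or "top" or "wrist"; returns a dict with "frame" (384x512x3 uint8, blue, green, red), "intrinsics" (3x3 intrinsics, pixels), "R" (3x3) and "t" (3): a world point X has camera coordinates R X + t. Camera axes: x right, y down, z forward; pixel columns grow to the right and rows downward; lengths in m; the calibration is good to about 2 mm. The wrist camera is an equidistant fisheye: a pixel r from the principal point sees the ray r / f radians off the axis. A picture is of the moment at which its call begins. There is no depth.
- arm.job_done(): hands the job in, once; it reports no verdict.
The state is a dict: "clock": time; "q": joint angles; "joint_velocities": joint speeds; "joint_torque": joint torques, N m; "eef_pos": TCP position; "orientation": TCP orientation; "contact_force": force on the tool from outside, world axes, zero at the start; "moment": the same for the moment, N m; "finger_gap": finger opening in m.
Only numpy, scipy, OpenCV 4.12 (cv2) and the standard library are available. Lean on these libraries where they do the work, as an engineer would, in place of code of your own. Each camera call takes 0.05 s, during which the arm holds its last target.

### The job

The scope stand needs the heavier of the two look-alike steel cartridges. Set them gently, one on each pan of the balance, let go and wait for it to settle; then take the one on the side that dropped, put it upright in the receiver sleeve and press it down until the stiff pad inside is fully home on its stop, feeling for the stop and not forcing it (25 N at the very most). Leave the lighter one standing in its pan, let go of everything and do not disturb the other things on the bench.

Things in the scene. Friction and masses are not known exactly. Their poses are not given: they have to be found in the camera images.
- cartridge_a_center (a point): centre (half-way up) of one of two look-alike closed steel counterweight cartridges: upright round cylinders, 36 mm diameter, 84 mm tall, foot edge chamfered, axis z along the cylinder. They weigh between 0.14 and 0.36 kg; one is roughly twice as heavy as the other, which one is not known beforehand (the ballast is inside). They stand on the bench at the start.
- cartridge_b_center (a point): centre (half-way up) of one of two look-alike closed steel counterweight cartridges: upright round cylinders, 36 mm diameter, 84 mm tall, foot edge chamfered, axis z along the cylinder. They weigh between 0.14 and 0.36 kg; one is roughly twice as heavy as the other, which one is not known beforehand (the ballast is inside). They stand on the bench at the start.
- balance: the pivot balance, fixed to the bench: grey base plate 100 x 150 mm, two short uprights (top 87 mm above the bench) carrying a beam that runs along its y axis; origin at the bench under the pivot, which is 72 mm up. A round pan stands on each end of the beam, 120 mm from the pivot; the pans stay level as the beam tips.
- pan_left (a point): centre of the floor of the pan at the +y end of the beam: round dark steel pan, 52 mm inside, 58 mm outside, rim 6 mm above the floor. Empty, both floors are 94 mm above the bench; a pan gives softly under load (about 0.1 N per mm) and can drop or rise by at most 26 mm, its opposite rising or dropping by as much. z up.
- pan_right (a point): centre of the floor of the pan at the -y end of the beam: round dark steel pan, 52 mm inside, 58 mm outside, rim 6 mm above the floor. Empty, both floors are 94 mm above the bench; a pan gives softly under load (about 0.1 N per mm) and can drop or rise by at most 26 mm, its opposite rising or dropping by as much. z up.
- beam (a joint): tilt of the balance beam: 0 when level, positive when the left (+y end) pan is lower, stops at +-0.22 rad. It swings back level when empty, and settles in about a second. The tilt grows with the difference in load: with both cartridges on it settles 0.07 to 0.17 rad to the heavier side; the lighter one alone tilts it 0.10 to 0.14 rad, the heavier one alone 0.19 rad or more.
- receiver: the counterweight receiver of the scope stand, fixed to the bench: steel plate 120 x 120 x 14 mm with an upright open aluminium sleeve in its middle; a black clamp screw sticks out of the sleeve to -x, 40 mm up, to 46 mm from the axis. Origin at the bench on the sleeve axis, z up.
- mouth (a point): centre of the mouth of the receiver sleeve, in the plane of its rim, 80 mm above the bench: bore 40 mm, outside 53 mm, with a 45-degree lead-in 4 mm deep that widens to 48 mm at the rim; a cartridge that comes down off-centre rides on the lead-in and is pushed sideways towards the axis. Inside is a seating pad that the cartridge foot meets somewhere 11 to 29 mm below the rim; where exactly changes and is not reported.
- pad (a joint): how far the seating pad in the sleeve has been pushed down from its raised position: 0 raised, 0.005 m on its stop (fully home). It is stiff: it takes about 8 N in all, more than a cartridge weighs, to move it, and it stays where it is pushed; the stop is a hard rubber buffer, on which the force rises by about 7 N per mm.
- driver: loose screwdriver, about 200 mm long, lying; origin under its middle; a bystander, not to be disturbed
- screw_jar: loose glass jar with steel lid, 48 mm across, 60 mm tall; origin under its middle; a bystander, not to be disturbed
- lens_ring: loose black ring, 52 mm across, 14 mm high; origin under its middle; a bystander, not to be disturbed
- post: loose slim steel post on a round foot, 32 mm across the foot, 70 mm tall; origin under its middle; a bystander, not to be disturbed
- tape_roll: loose white roll, 76 mm across, 20 mm high; origin under its middle; a bystander, not to be disturbed
- meter: loose grey hand meter, 75 x 135 x 38 mm, lying flat; origin under its middle; a bystander, not to be disturbed
- post_clamp: loose aluminium clamp block with a black side knob, 30 x 65 x 30 mm; origin under its middle; a bystander, not to be disturbed
Not all that is in view belongs to the job. What is shaped like the part that bears cartridge_a_center but orange is not meant. What is shaped like the part that bears cartridge_b_center but blue is not meant.

How it is judged:
By the outcome, as a careful person would: the job done as asked, in the order asked, and still so for the second after the job is handed in, with the robot touching nothing.
It also fails if it takes over 70 s, if anything falls off the work surface, if the arm or the gripper's body presses on something with over 40 N, if the wrist force passes 120 N, or if a joint passes its speed limit or range.

## Working session

There is one attempt and no reset: what is moved stays moved. The work goes in short steps, Python scripts to look and compute and a tool call to move; the robot and the scene stay as the last step left them, time stands still between calls to the robot, and variables do not carry over. Pictures are saved under pics/ and viewed, and the job is handed in when it is done.

Besides the shell and the picture viewer there is one more tool, called after "Emit:" as name(argument=value, ...) on one line, values as JSON. drive_tool: Moves the arm, as the interface text tells. Its arguments: {"type":"object","properties":{"targets":{"type":"array"},"claw":{"type":"number"}},"required":["targets"]}

```bash
ls; mkdir -p pics; python3 - <<'E'
from workcell import arm,cams
import cv2,numpy as np
print(arm.read_state())
for n in ["side","top","wrist"]:
    c=cams.camera(n); cv2.imwrite(f"pics/{n}0.png",c["frame"]); 
    np.savez(f"pics/{n}0.npz",**{k:c[k] for k in("intrinsics","R","t")})
    print(n,c["intrinsics"],c["R"],c["t"])
E
```

```text
pics
{'clock': 0.0, 'q': array([-1.35958569e+00,  4.91543764e-01,  1.55944441e+00,  2.17640581e-05,
        1.09168816e+00, -1.05594030e-01]), 'joint_velocities': array([ 0.00030432, -0.00080856, -0.00173311,  0.00079053,  0.00124705,
        0.00180919]), 'joint_torque': array([-2.88774485e-03, -6.18454957e+01, -2.61603606e+01, -2.24869000e-04,
        3.97923955e-03,  3.09513302e-05]), 'eef_pos': array([ 0.19469084, -0.59367109,  0.23073928]), 'orientation': array([-0.32755376,  2.05147954, -2.04923045]), 'contact_force': array([-0.26700674, -0.12375415,  0.09289489]), 'moment': array([ 0.0397663 , -0.00717267,  0.0312381 ]), 'finger_gap': 0.08568804000676843}
side [[492.57811338   0.         256.99897308]
 [  0.         492.57811338 189.92305283]
 [  0.           0.           1.        ]] [[-0.96292733 -0.26884951  0.02215595]
 [-0.16130896  0.50802627 -0.84610208]
 [ 0.21621833 -0.81830878 -0.53256021]] [0.49608685 0.13867191 1.07327316]
top [[366.24855498   0.         252.5897295 ]
 [  0.         366.24855498 194.7664109 ]
 [  0.           0.           1.        ]] [[ 0.02442686 -0.99906685  0.0356196 ]
 [-0.99563131 -0.02752391 -0.08922286]
 [ 0.09011999 -0.03328456 -0.99537457]] [-0.02966196  0.53606713  0.86173377]
wrist [[297.31863964   0.         257.4170891 ]
 [  0.         297.31863964 193.86906903]
 [  0.           0.           1.        ]] [[ 3.11827033e-01 -9.50138741e-01  5.23712321e-04]
 [-9.17012538e-01 -3.00810941e-01  2.61917512e-01]
 [-2.48700437e-01 -8.21532113e-02 -9.65090122e-01]] [-0.62480374 -0.03511643  0.37664578]
```

View pics/side0.png

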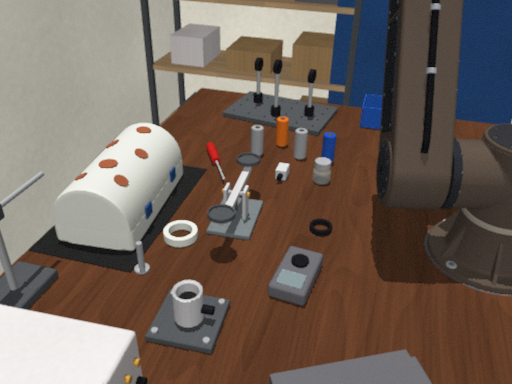

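View pics/top0.png

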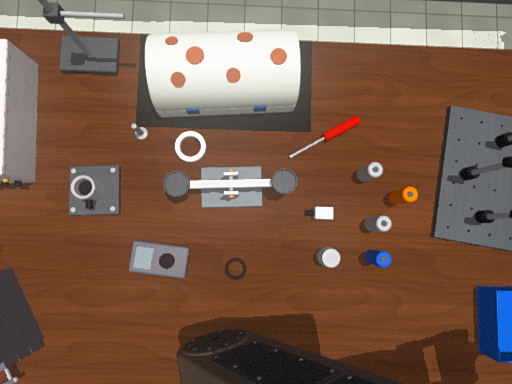

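View pics/wrist0.png

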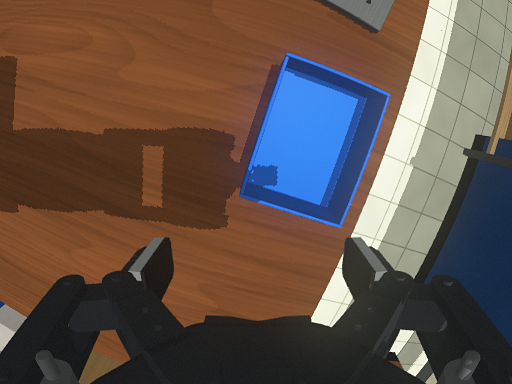

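The steel cylinders are at top (372,171) and (378,223), and at side (257,140) and (301,144). The orange one at top (404,195) and the blue one at top (378,259) are excluded by colour. The jar is at top (328,258). I'll enlarge crops to confirm.

```bash
python3 - <<'E'
import cv2
a=cv2.imread('pics/top0.png');b=cv2.imread('pics/side0.png')
r=lambda im,x0,y0,w,h,s:cv2.resize(im[y0:y0+h,x0:x0+w],None,fx=s,fy=s,interpolation=cv2.INTER_CUBIC)
cv2.imwrite('pics/c1.png',r(a,280,140,150,140,4))
cv2.imwrite('pics/c2.png',r(a,50,130,260,110,3))
cv2.imwrite('pics/c3.png',r(b,190,100,160,150,4))
cv2.imwrite('pics/c4.png',r(b,130,260,130,100,5))
E
```

```text
(no output)
```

View pics/c1.png

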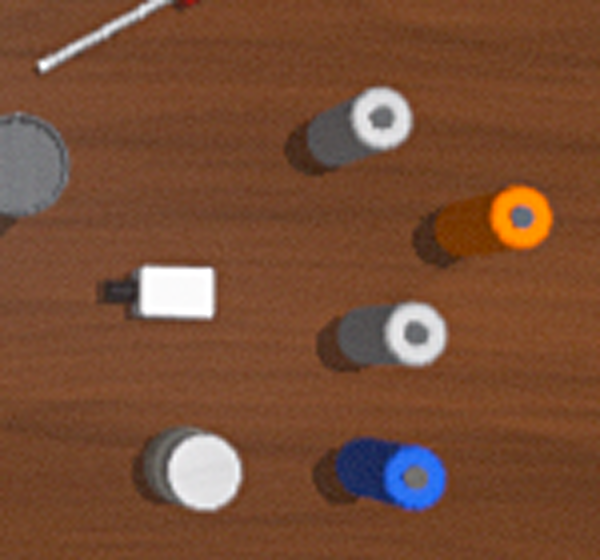

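View pics/c2.png

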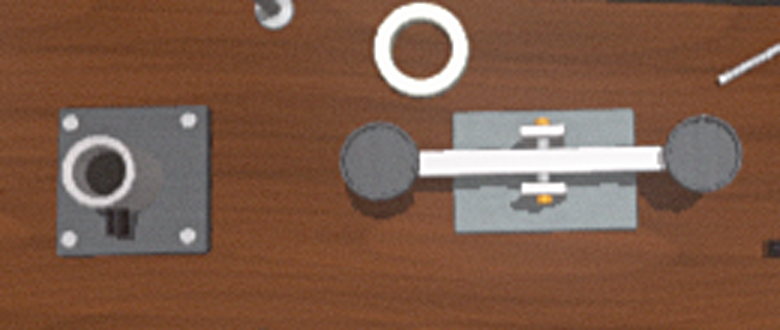

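View pics/c3.png

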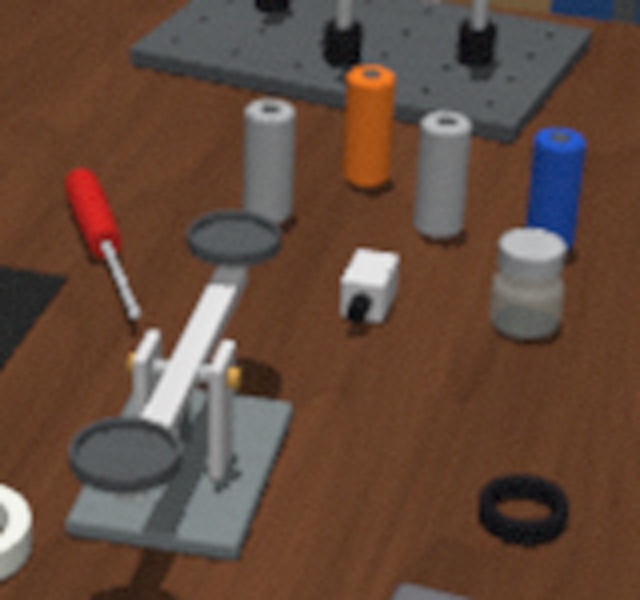

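View pics/c4.png

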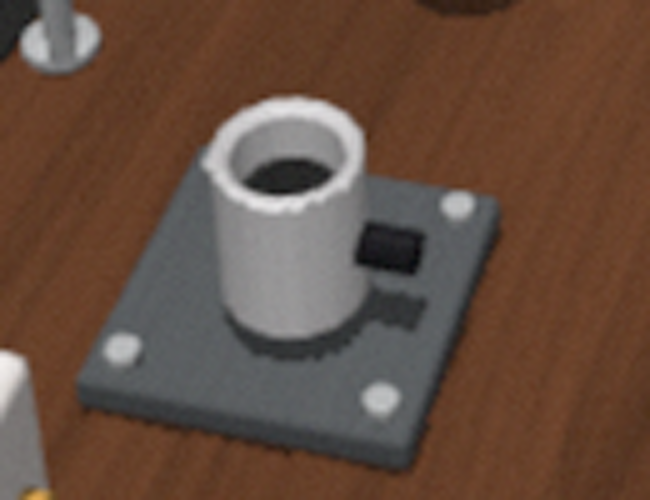

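The crops confirm that the two grey cylinders (one next to orange, one between orange and blue) are the ones meant. Now I'll triangulate.

```bash
cat > h.py <<'E'
import numpy as np,cv2
from scipy.spatial.transform import Rotation as Ro
def P(n):
    d=np.load(f'pics/{n}0.npz'); return d['intrinsics']@np.c_[d['R'],d['t']]
def tri(pt,ps):
    X=cv2.triangulatePoints(P('top'),P('side'),np.array(pt,float),np.array(ps,float)).ravel(); X=X[:3]/X[3]
    e=[]
    for n,p in(('top',pt),('side',ps)):
        q=P(n)@np.r_[X,1]; e.append(np.linalg.norm(q[:2]/q[2]-p))
    return X,e
def plane(n,p,z):
    M=P(n); H=np.c_[M[:,0],M[:,1],M[:,2]*z+M[:,3]]; x=np.linalg.solve(H,np.r_[p,1]); return x[:2]/x[2]
E
python3 - <<'E'
from h import *
np.set_printoptions(precision=4,suppress=True)
for n,a,b,z in [('A',(375.2,169.2),(257.2,126.7),.084),('B',(383.4,223.2),(301.2,130.2),.084),('L',(176.3,183),(221.2,213),.1),('R',(283.6,180.7),(248.2,159.2),.1),('mouth',(82.4,187),(187,290.2),.08)]:
    print(n,*tri(a,b),plane('top',a,z),plane('side',b,z))
from workcell import arm
s=arm.read_state(); R=Ro.from_rotvec(s['orientation']).as_matrix(); print(R)
E
```

```text
A [ 0.5982 -0.2935  0.0855] [np.float64(0.2027206053494549), np.float64(0.09061355959759003)] [ 0.598  -0.2942] [ 0.5994 -0.2967]
B [ 0.4749 -0.312   0.0847] [np.float64(0.10562059342452444), np.float64(0.04730664751731646)] [ 0.4747 -0.3123] [ 0.4753 -0.3133]
L [0.5508 0.156  0.0965] [np.float64(0.3661086842726996), np.float64(0.2178891208255045)] [0.5512 0.1555] [0.5486 0.1607]
R [ 0.5631 -0.082   0.0966] [np.float64(0.2479016689289043), np.float64(0.12472904075660379)] [ 0.5632 -0.0815] [ 0.561 -0.076]
mouth [0.5391 0.3679 0.0781] [np.float64(0.1660049763345294), np.float64(0.11975874694383269)] [0.5385 0.367 ] [0.5385 0.3697]
[[-0.9502 -0.0002  0.3115]
 [-0.3115  0.0009 -0.9502]
 [-0.0001 -1.     -0.0009]]
```

Emit:
drive_tool(targets=[[[-1.2, 0, -0.6], 1.0], [[-2.6, 0, -1.3], 2.27], [[-4.0, 0, -2.0], 2.27], [[-5.4, 0, -2.7], 2.27], [[-6.6, 0, -3.3], 2.27]])

```text
clock: 0.78
eef_pos: [0.4058, -0.3845, 0.2313]
orientation: [-0.0, 2.221, -2.221]
contact_force: [0.3, -0.6, 0.1]
finger_gap: 0.0857
```

```bash
cat >> h.py <<'E'
def st():
    from workcell import arm
    s=arm.read_state(); R=Ro.from_rotvec(s['orientation']).as_matrix()
    print('t',round(s['clock'],2),'p',s['eef_pos'].round(4),'F',s['contact_force'].round(2),'gap',round(s['finger_gap'],4),'zx',R[:,2].round(3),'q',s['q'].round(2))
    return s,R
def to(X):
    s,R=st(); print('units',(R.T@(np.array(X)-s['eef_pos'])/.04).round(3), 'turn',np.degrees(np.arctan2(-R[0,2]*-1,-R[1,2]))/8)
E
python3 -c "
from h import *
to([.475,-.312,.17])"
```

```text
t 0.78 p [ 0.4058 -0.3845  0.2313] F [ 0.27 -0.61  0.08] gap 0.0857 zx [ 0. -1. -0.] q [-0.88  0.4   1.72  0.    1.02  0.69]
units [-1.732  1.532 -1.811] turn 0.0016364960616962667
```

Emit:
drive_tool(targets=[[[-0.9, 0.4, -0.9], 0], [[-1.73, 1.0, -1.81], 0], [[-1.73, 1.0, -1.81], 0]])

```text
clock: 1.15
eef_pos: [0.4747, -0.3111, 0.1896]
orientation: [-0.007, 2.223, -2.218]
contact_force: [0.7, -0.2, 0.3]
finger_gap: 0.0854
```

```bash
cat >> h.py <<'E'
def snap(n,tag,s=1.5,save=True):
    from workcell import cams
    c=cams.camera(n); im=c['frame']
    cv2.imwrite(f'pics/{tag}.png',cv2.resize(im,None,fx=s,fy=s,interpolation=cv2.INTER_CUBIC)); np.savez(f'pics/{tag}.npz',frame=im,**{k:c[k] for k in('intrinsics','R','t')})
def fproj(tag,X):
    d=np.load(f'pics/{tag}.npz');K=d['intrinsics'];c=d['R']@np.array(X)+d['t']
    r=np.hypot(c[0],c[1]);th=np.arctan2(r,c[2]); return K[:2,2]+K[0,0]*th*c[:2]/r
def fplane(tag,p,z):
    d=np.load(f'pics/{tag}.npz');K=d['intrinsics'];v=np.array(p,float)-K[:2,2];r=np.hypot(*v);th=r/K[0,0]
    ray=d['R'].T@np.r_[np.sin(th)*v/r,np.cos(th)];C=-d['R'].T@d['t']; return (C+ray*(z-C[2])/ray[2])[:2]
E
python3 -c "
from h import *
to([.475,-.312,.041]); snap('wrist','w1')
print(fproj('w1',[.475,-.312,.084]),fproj('w1',[.598,-.2937,.084]))"
```

```text
t 1.15 p [ 0.4747 -0.3111  0.1896] F [ 0.75 -0.22  0.26] gap 0.0854 zx [ 0.004 -1.    -0.002] q [-0.7   0.46  1.75  0.    0.94  0.87]
units [-0.015  3.714  0.032] turn 0.02632847780084132
[258.22925911 190.75657307] [236.6013687   46.19855243]
```

View pics/w1.png

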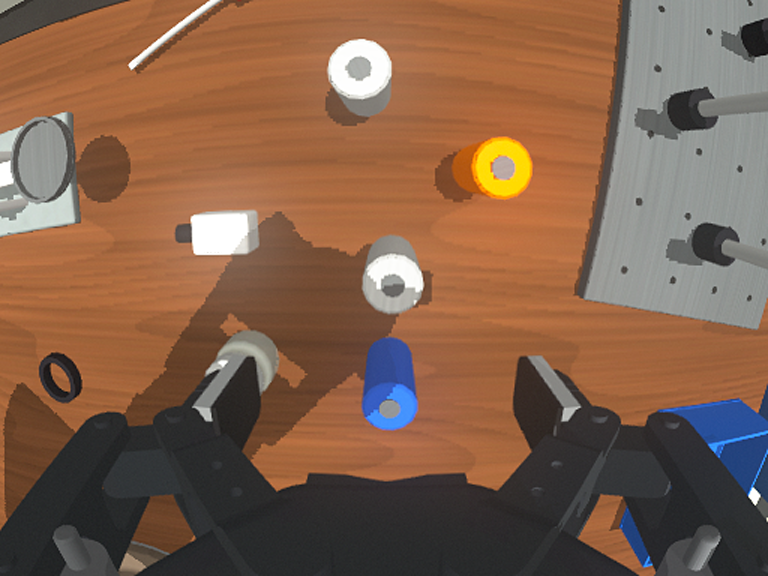

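The wrist view shows B's top at (262,190) px, A at (240,46), orange at (335,112) and blue at (260,272). I'll compare these with the triangulation.

```bash
python3 -c "
from h import *
print(fplane('w1',(261.7,189.8),.084),fplane('w1',(239.7,45.8),.084),fplane('w1',(43*2/3-.3,158*2/3-.3),.1))
to([.475,-.3125,.041])"
```

```text
[ 0.47586346 -0.31498244] [ 0.59830469 -0.29625137] [ 0.56398139 -0.09135582]
t 1.2 p [ 0.4742 -0.3127  0.1906] F [0.1  0.2  0.57] gap 0.0852 zx [ 0.002 -1.    -0.001] q [-0.7   0.46  1.75 -0.    0.94  0.87]
units [-2.500e-02  3.739e+00 -1.000e-03] turn 0.017898263227238
```

Emit:
drive_tool(targets=[[[-0.025, 1.2, 0.02], 0], [[-0.025, 2.4, 0.02], 0], [[-0.025, 3.4, 0.02], 0], [[-0.025, 3.74, 0.02], 0], [[-0.025, 3.74, 0.02], 0]])

```text
clock: 1.82
eef_pos: [0.4744, -0.3154, 0.042]
orientation: [-0.001, -2.221, 2.221]
contact_force: [-0.4, -0.0, 1.5]
finger_gap: 0.0853
```

Emit:
drive_tool(targets=[[[0, 0, 0], 0], [[0, 0, 0], 0], [[0, 0, 0], 0], [[0, 0, 0], 0]], claw=-1)

```text
clock: 2.33
eef_pos: [0.475, -0.3148, 0.0429]
orientation: [0.001, 2.22, -2.222]
contact_force: [-1.4, 0.9, 9.2]
finger_gap: 0.0362
```

```bash
python3 -c "
from h import *
to([.475,-.3125,.041]); snap('side','s1')"
```

```text
t 2.33 p [ 0.475  -0.3148  0.0429] F [-1.45  0.89  9.18] gap 0.0362 zx [ 0.    -1.     0.001] q [-0.7   0.67  1.86 -0.    0.62  0.87]
units [ 0.001  0.047 -0.059] turn 0.0006734848483077436
```

Emit:
drive_tool(targets=[[[0, -0.2, 0], 0], [[0, -1.0, 0], 0], [[0, -2.2, 0], 0], [[0, -3.2, 0], 0], [[0, -3.2, 0], 0]])

```text
clock: 3.0
eef_pos: [0.4755, -0.3152, 0.1729]
orientation: [0.005, 2.215, -2.223]
contact_force: [-0.1, 0.0, -3.0]
finger_gap: 0.0358
```

Emit:
drive_tool(targets=[[[0, 0, 0], 0], [[0, 0, 0], 0], [[0, 0, 0], 0]])

```text
clock: 3.38
eef_pos: [0.4744, -0.3145, 0.1687]
orientation: [0.001, -2.222, 2.219]
contact_force: [0.7, 0.0, -1.8]
finger_gap: 0.0357
```

```bash
python3 -c "
from h import *
to([.551,.156,.17]); snap('wrist','w2',1)
for i in range(3): st()
"
```

```text
t 3.38 p [ 0.4744 -0.3145  0.1687] F [ 0.7   0.   -1.85] gap 0.0357 zx [-0.    -1.    -0.001] q [-0.7   0.48  1.77 -0.    0.89  0.87]
units [ -1.912  -0.022 -11.762] turn -0.001295791592972107
t 3.42 p [ 0.4745 -0.3145  0.1689] F [-0.44 -0.   -2.43] gap 0.0358 zx [-0.    -1.    -0.001] q [-0.7   0.48  1.77 -0.    0.89  0.87]
t 3.42 p [ 0.4745 -0.3145  0.1689] F [-0.44 -0.   -2.43] gap 0.0358 zx [-0.    -1.    -0.001] q [-0.7   0.48  1.77 -0.    0.89  0.87]
t 3.42 p [ 0.4745 -0.3145  0.1689] F [-0.44 -0.   -2.43] gap 0.0358 zx [-0.    -1.    -0.001] q [-0.7   0.48  1.77 -0.    0.89  0.87]
```

View pics/w2.png

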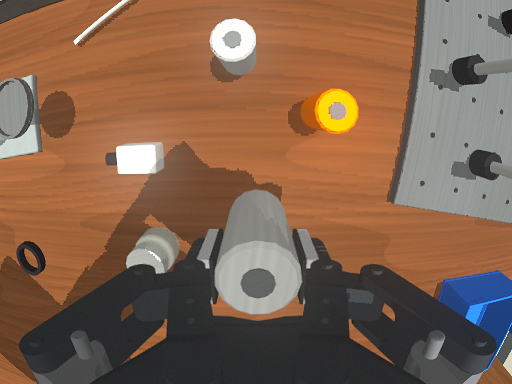

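Emit:
drive_tool(targets=[[[-0.1, -0.2, -1.0], 0], [[-0.4, -0.3, -2.4], 0], [[-0.6, -0.3, -3.9], 0], [[-0.9, -0.3, -5.4], 0], [[-1.1, -0.3, -6.9], 0]])

```text
clock: 4.05
eef_pos: [0.5189, -0.0368, 0.1815]
orientation: [-0.0, -2.221, 2.221]
contact_force: [0.8, -0.6, -1.4]
finger_gap: 0.0359
```

Emit:
drive_tool(targets=[[[-0.25, 0, -1.5], 0], [[-0.5, 0, -3.0], 0], [[-0.7, 0, -4.0], 0], [[-0.8, 0, -4.7], 0], [[-0.8, 0, -4.7], 0]])

```text
clock: 4.68
eef_pos: [0.5506, 0.151, 0.1811]
orientation: [-0.003, 2.22, -2.221]
contact_force: [-0.1, -1.4, -1.9]
finger_gap: 0.0361
```

```bash
python3 -c "
from h import *
to([.551,.156,.15]);snap('top','t2'); snap('wrist','w3',1.5);snap('side','s2')
to([.551,.156,.15])
for z in(.094,.1): print(fproj('w3',[.551,.156,z]))
"
```

```text
t 4.67 p [0.5506 0.151  0.1811] F [-0.12 -1.42 -1.94] gap 0.0361 zx [ 0.002 -1.     0.   ] q [0.15 0.47 1.75 0.   0.92 1.72]
units [-0.011  0.777 -0.126] turn 0.017303876910042322
t 4.83 p [0.5506 0.1487 0.1814] F [ 0.27  0.04 -2.32] gap 0.0357 zx [-0.001 -1.     0.   ] q [ 0.15  0.47  1.75 -0.    0.92  1.72]
units [-0.011  0.784 -0.184] turn -0.003626222072674209
[249.17334697 196.45146802]
[248.98295517 198.52897975]
```

View pics/w3.png

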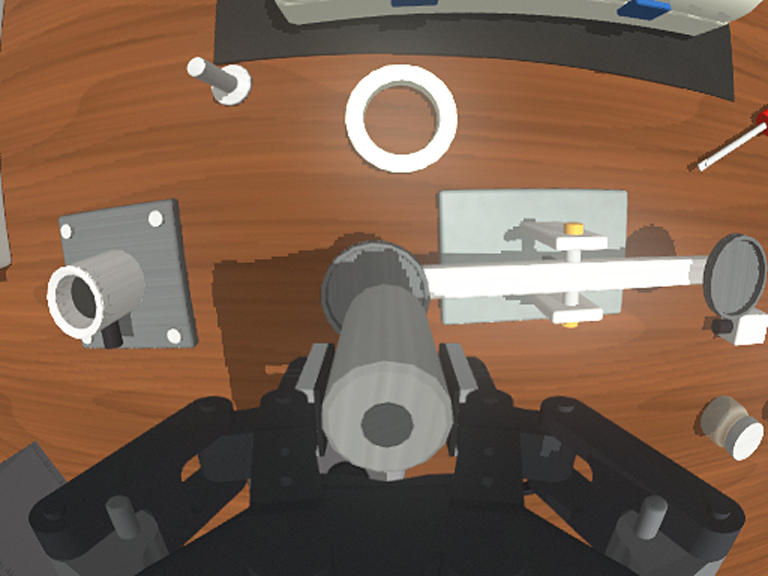

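View pics/s2.png

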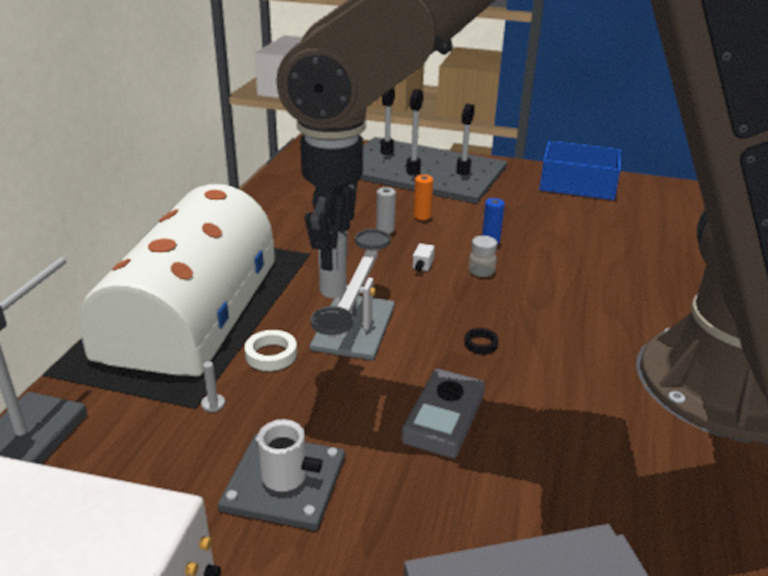

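```bash
python3 -c "
from h import *
print(fplane('w3',(249.7,192),.1),fplane('w3',(489.7,183),.1), fplane('w3',(75*2/3,301*2/3),.08))
import cv2
a=np.load('pics/t2.npz')['frame'];cv2.imwrite('pics/t2c.png',cv2.resize(a[120:260,60:310],None,fx=3,fy=3,interpolation=cv2.INTER_CUBIC))
print('cart top in hand',fplane('w3',(388*2/3,405*2/3),.1815-.043+.084))
"
```

```text
[0.55628196 0.15541213] [ 0.56609135 -0.07778836] [0.541854  0.3619964]
cart top in hand [0.55757648 0.14916369]
```

View pics/t2c.png

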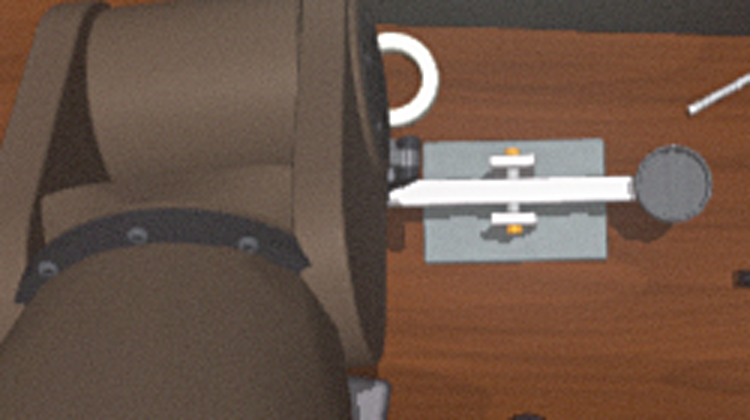

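Emit:
drive_tool(targets=[[[-0.03, 0.5, -0.18], 0], [[-0.03, 0.9, -0.18], 0], [[-0.03, 1.1, -0.18], 0], [[-0.03, 1.25, -0.18], 0], [[-0.03, 1.3, -0.18], 0]])

```text
clock: 5.45
eef_pos: [0.5521, 0.1563, 0.1296]
orientation: [-0.0, -2.221, 2.222]
contact_force: [0.9, 0.1, 0.3]
finger_gap: 0.0359
```

```bash
python3 -c "
from h import *
to([.552,.156,.12]); snap('side','s3');
to([.552,.156,.12]); d=np.load('pics/s3.npz')['frame'];cv2.imwrite('pics/s3c.png',cv2.resize(d[120:250,170:300],None,fx=4,fy=4,interpolation=cv2.INTER_CUBIC))
"
```

```text
t 5.45 p [0.5521 0.1563 0.1296] F [0.93 0.1  0.27] gap 0.0359 zx [-0. -1.  0.] q [ 0.16  0.54  1.79 -0.    0.81  1.73]
units [0.001 0.24  0.007] turn -0.002518033004364402
t 5.5 p [0.552  0.1564 0.1296] F [-0.31 -0.34 -1.04] gap 0.0359 zx [-0. -1.  0.] q [ 0.16  0.54  1.79 -0.    0.81  1.73]
units [0.001 0.24  0.009] turn -0.001985481735182794
```

View pics/s3c.png

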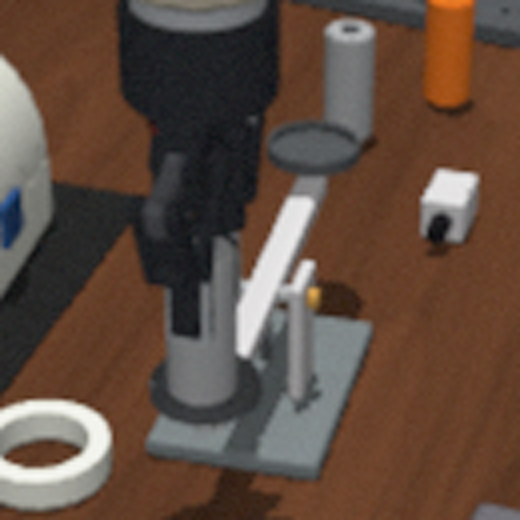

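Emit:
drive_tool(targets=[[[0, 0.05, 0], 0], [[0, 0.1, 0], 0], [[0, 0.15, 0], 0], [[0, 0.15, 0], 0], [[0, 0.15, 0], 0]])

```text
clock: 6.12
eef_pos: [0.552, 0.1565, 0.1237]
orientation: [0.0, 2.221, -2.222]
contact_force: [0.2, -0.7, -0.1]
finger_gap: 0.0358
```

Emit:
drive_tool(targets=[[[0, 0, 0], 0], [[0, 0, 0], 0]])

```text
clock: 6.38
eef_pos: [0.552, 0.1566, 0.1238]
orientation: [0.0, 2.221, -2.221]
contact_force: [-0.2, -0.8, -0.3]
finger_gap: 0.0357
```

Emit:
drive_tool(targets=[[[0, 0, 0], 0]])

```text
clock: 6.5
eef_pos: [0.552, 0.1565, 0.1237]
orientation: [0.0, 2.221, -2.221]
contact_force: [0.6, -0.3, -0.4]
finger_gap: 0.0355
```

Emit:
drive_tool(targets=[[[0, 0.04, 0], 0], [[0, 0.08, 0], 0], [[0, 0.08, 0], 0]])

```text
clock: 6.88
eef_pos: [0.5519, 0.1565, 0.1203]
orientation: [0.0, -2.221, 2.221]
contact_force: [0.3, -1.2, 0.3]
finger_gap: 0.0357
```

Emit:
drive_tool(targets=[[[0, 0, 0], 0], [[0, 0, 0], 0], [[0, 0, 0], 0], [[0, 0, 0], 0], [[0, 0, 0], 0]], claw=0.5)

```text
clock: 7.5
eef_pos: [0.5519, 0.1566, 0.1205]
orientation: [-0.0, -2.221, 2.221]
contact_force: [0.8, -0.6, -0.2]
finger_gap: 0.064
```

```bash
python3 -c "
from h import *
snap('side','s4');
st(); d=np.load('pics/s4.npz')['frame'];cv2.imwrite('pics/s4c.png',cv2.resize(d[120:250,170:300],None,fx=4,fy=4,interpolation=cv2.INTER_CUBIC))
"
```

```text
t 7.55 p [0.5519 0.1565 0.1205] F [-0.45 -0.52  0.67] gap 0.064 zx [-0. -1.  0.] q [ 0.16  0.55  1.8  -0.    0.79  1.73]
```

View pics/s4c.png

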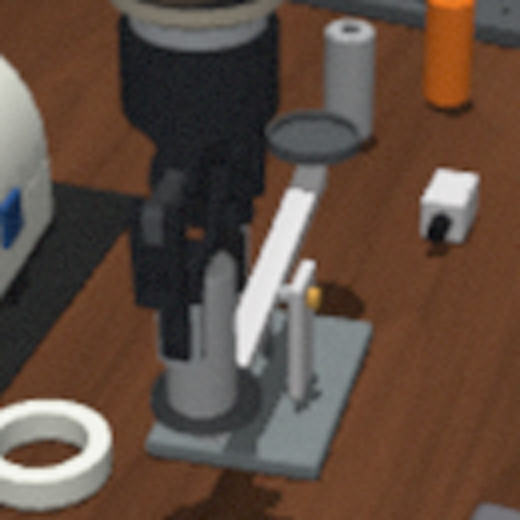

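Emit:
drive_tool(targets=[[[0, -0.4, 0], 0], [[0, -1.2, 0], 0], [[0, -2.4, 0], 0], [[0, -2.7, -0.0], 0], [[0, -2.7, 0.6], 0]])

```text
clock: 8.18
eef_pos: [0.5521, 0.1332, 0.2301]
orientation: [0.001, 2.22, -2.219]
contact_force: [0.2, 0.3, -0.3]
finger_gap: 0.0641
```

```bash
python3 -c "
from h import *
to([.5985,-.2945,.20])
"
```

```text
t 8.18 p [0.5521 0.1332 0.2301] F [ 0.18  0.25 -0.31] gap 0.0641 zx [ 0.002 -1.    -0.   ] q [0.12 0.41 1.7  0.   1.02 1.69]
units [-1.141  0.752 10.695] turn 0.011535394148794224
```

Emit:
drive_tool(targets=[[[-0.1, 0, 1.5], 0], [[-0.3, 0, 3.0], 0], [[-0.5, 0, 4.5], 0], [[-0.7, 0, 6.0], 0], [[-0.8, 0, 7.5], 0]])

```text
clock: 8.8
eef_pos: [0.5838, -0.1694, 0.2286]
orientation: [-0.0, -2.221, 2.221]
contact_force: [0.9, 0.3, 0.6]
finger_gap: 0.0644
```

Emit:
drive_tool(targets=[[[-0.2, 0.3, 1.5], 0], [[-0.34, 0.7, 2.6], 0], [[-0.34, 0.75, 3.17], 0], [[-0.34, 0.75, 3.17], 0], [[-0.34, 0.75, 3.17], 0]], claw=1)

```text
clock: 9.43
eef_pos: [0.5976, -0.293, 0.1992]
orientation: [-0.0, 2.221, -2.221]
contact_force: [-0.7, 0.0, 0.1]
finger_gap: 0.0855
```

```bash
python3 -c "
from h import *
to([.5985,-.2945,.041]); snap('side','s5');snap('wrist','w5')
print(fproj('w5',[.5985,-.2945,.084]))
to([.5985,-.2945,.041]);d=np.load('pics/s5.npz')['frame'];cv2.imwrite('pics/s5c.png',cv2.resize(d[100:250,170:340],None,fx=4,fy=4,interpolation=cv2.INTER_CUBIC))
"
```

```text
t 9.43 p [ 0.5976 -0.293   0.1992] F [-0.65  0.05  0.14] gap 0.0855 zx [ 0.001 -1.     0.   ] q [-0.56  0.58  1.49  0.    1.07  1.01]
units [-0.022  3.954  0.036] turn 0.004610264190982552
[258.71443197 187.76807036]
t 9.53 p [ 0.5977 -0.2929  0.1993] F [-0.07 -0.03  0.39] gap 0.0854 zx [ 0.001 -1.     0.   ] q [-0.55  0.58  1.49  0.    1.07  1.01]
units [-0.017  3.957  0.039] turn 0.009150846538049803
```

View pics/s5c.png

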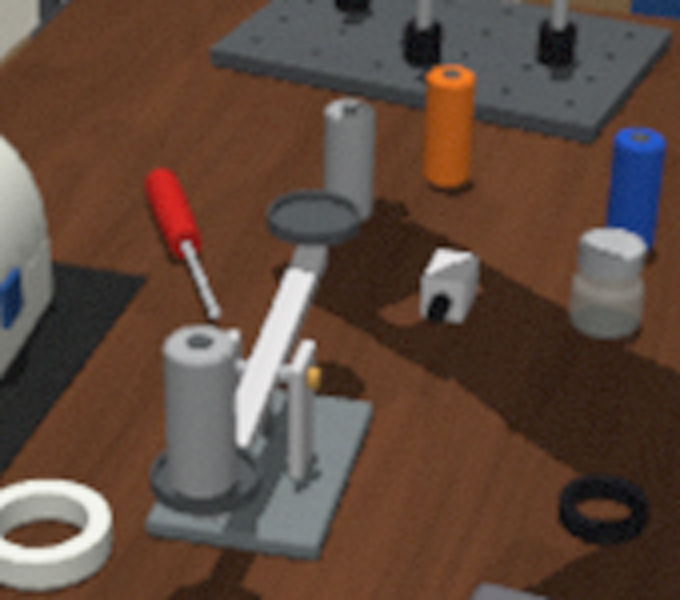

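View pics/w5.png

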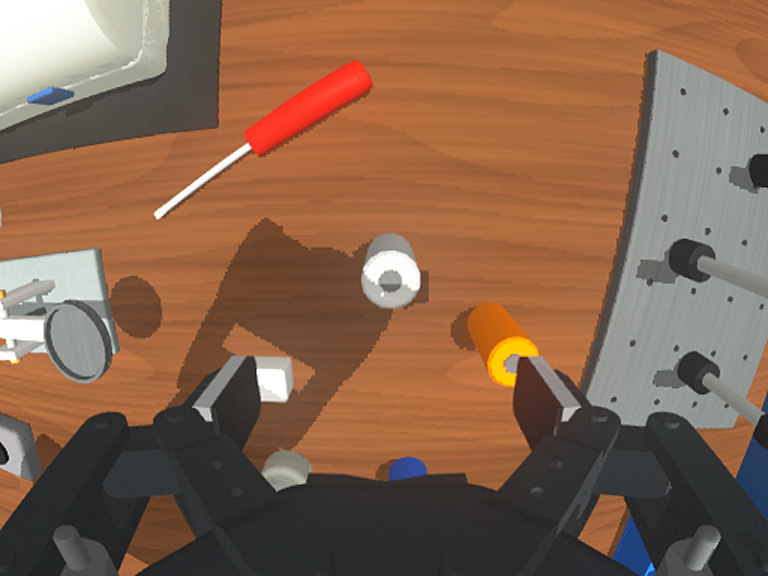

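Emit:
drive_tool(targets=[[[-0.02, 1.2, 0.04], 0], [[-0.02, 2.5, 0.05], 0], [[-0.02, 3.6, 0.05], 0], [[-0.02, 3.95, 0.05], 0], [[-0.02, 3.95, 0.05], 0]])

```text
clock: 10.15
eef_pos: [0.5986, -0.2958, 0.0409]
orientation: [-0.001, 2.221, -2.221]
contact_force: [-0.0, -0.1, 0.5]
finger_gap: 0.0855
```

Emit:
drive_tool(targets=[[[0, 0, 0], 0], [[0, 0, 0], 0], [[0, 0, 0], 0], [[0, 0, 0], 0]], claw=-1)

```text
clock: 10.65
eef_pos: [0.5987, -0.2964, 0.0419]
orientation: [0.002, 2.22, -2.222]
contact_force: [-1.0, 1.3, 6.7]
finger_gap: 0.0362
```

Emit:
drive_tool(targets=[[[0, -0.2, 0], 0], [[0, -1.0, 0], 0], [[0, -2.2, 0], 0], [[0, -3.5, 0], 0], [[0, -3.9, 0], 0]])

```text
clock: 11.28
eef_pos: [0.5989, -0.2967, 0.2001]
orientation: [0.005, 2.216, -2.222]
contact_force: [0.5, -0.8, -4.4]
finger_gap: 0.0359
```

Emit:
drive_tool(targets=[[[0, 0, 0], 0], [[0, 0, 0], 0], [[0, 0, 0], 0], [[0, 0, 0], 0]])

```text
clock: 11.78
eef_pos: [0.5981, -0.2962, 0.1954]
orientation: [0.001, -2.222, 2.22]
contact_force: [-0.2, 0.7, -2.9]
finger_gap: 0.0358
```

```bash
python3 -c "
from h import *
to([.5635,-.0825,.2]); snap('wrist','w6',1);to([.5635,-.0825,.2])
"
```

```text
t 11.78 p [ 0.5981 -0.2962  0.1954] F [-0.18  0.68 -2.95] gap 0.0358 zx [-0.    -1.    -0.001] q [-0.56  0.59  1.48 -0.    1.07  1.01]
units [ 0.866 -0.11  -5.341] turn -0.0009828202401928952
t 11.82 p [ 0.5982 -0.2962  0.1957] F [-0.64  1.15 -3.31] gap 0.0362 zx [-0.    -1.    -0.001] q [-0.56  0.59  1.48 -0.    1.07  1.01]
units [ 0.868 -0.105 -5.343] turn -0.0012939406539075053
```

View pics/w6.png

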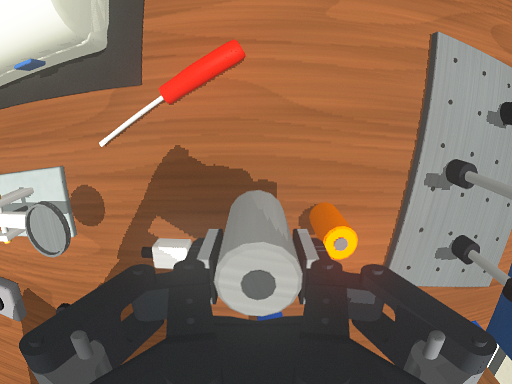

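```bash
python3 -c "
from h import *
for z in (.11,.118): print(fplane('w5',(79/1.5-.2,341/1.5-.2),z),fplane('w6',(48,228.5),z))
d=np.load('pics/s5.npz')['frame']
for z in (.11,.118): print(plane('side',(314.5/4+170-.4,218/4+100-.4),z))
"
```

```text
[ 0.56506609 -0.0874201 ] [ 0.56528763 -0.08701576]
[ 0.56843228 -0.09451618] [ 0.56872945 -0.09437534]
[ 0.56327738 -0.08336499]
[ 0.55911802 -0.06893262]
```

Emit:
drive_tool(targets=[[[0.2, -0.1, -1.2], 0], [[0.5, -0.1, -2.7], 0], [[0.7, -0.1, -4.2], 0], [[0.87, -0.1, -5.1], 0], [[0.87, -0.1, -5.34], 0]])

```text
clock: 12.45
eef_pos: [0.5632, -0.0807, 0.2007]
orientation: [-0.002, 2.22, -2.22]
contact_force: [0.2, -0.3, -3.0]
finger_gap: 0.0357
```

Emit:
drive_tool(targets=[[[0, 0, 0], 0], [[0, 0, 0], 0]])

```text
clock: 12.7
eef_pos: [0.5638, -0.0837, 0.2004]
orientation: [-0.001, -2.221, 2.221]
contact_force: [-0.2, -0.9, -3.1]
finger_gap: 0.0359
```

```bash
python3 -c "
from h import *
to([.5635,-.0825,.15]); snap('wrist','w7');snap('side','s7'); snap('top','t7')
d=np.load('pics/s7.npz')['frame'];cv2.imwrite('pics/s7c.png',cv2.resize(d[80:230,190:340],None,fx=4,fy=4,interpolation=cv2.INTER_CUBIC))
to([.5635,-.0825,.15])"
```

```text
t 12.7 p [ 0.5638 -0.0837  0.2004] F [-0.22 -0.9  -3.1 ] gap 0.0359 zx [-0.001 -1.     0.   ] q [-0.26  0.45  1.73 -0.    0.96  1.31]
units [ 0.007  1.259 -0.031] turn -0.007643146263700999
t 12.85 p [ 0.5636 -0.0836  0.2003] F [ 0.3   0.91 -3.21] gap 0.0363 zx [-0.001 -1.     0.   ] q [-0.26  0.45  1.73 -0.    0.96  1.31]
units [ 0.002  1.257 -0.028] turn -0.009956700896715253
```

View pics/w7.png

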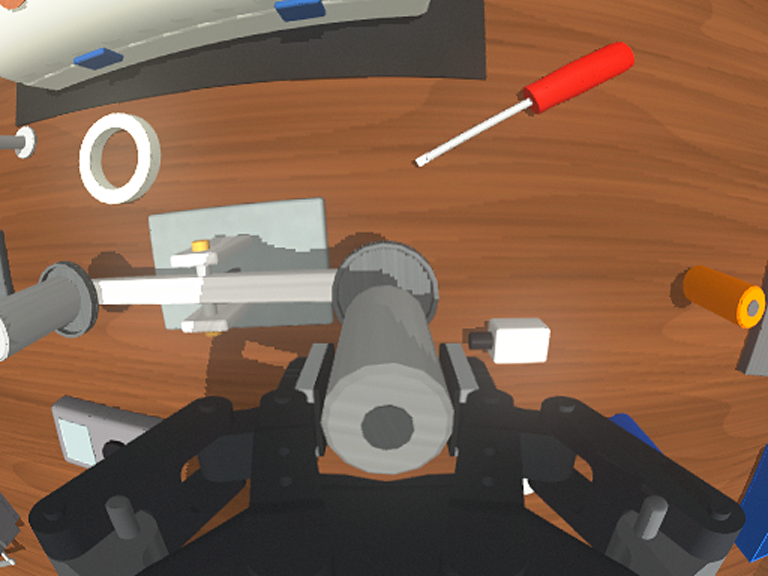

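View pics/s7c.png

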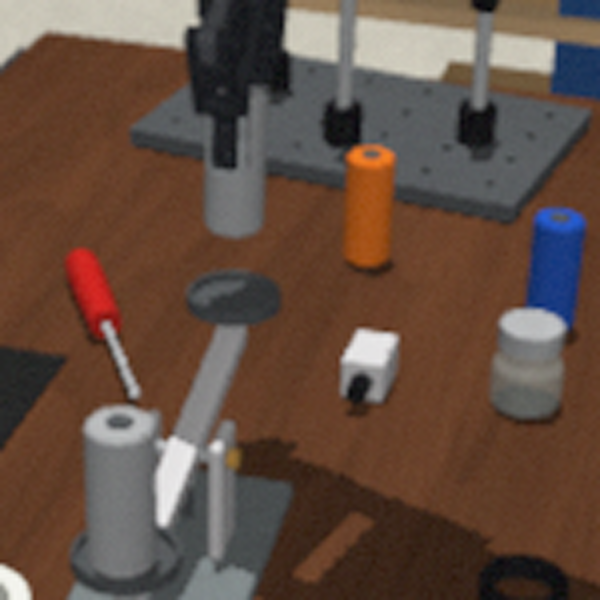

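Emit:
drive_tool(targets=[[[0, 0.6, -0.02], 0], [[0, 1.0, -0.02], 0], [[0, 1.2, -0.02], 0], [[0, 1.35, -0.02], 0], [[0, 1.5, -0.02], 0]])

```text
clock: 13.48
eef_pos: [0.5638, -0.0821, 0.1406]
orientation: [0.001, 2.221, -2.222]
contact_force: [-0.6, -1.7, -1.8]
finger_gap: 0.0359
```

Emit:
drive_tool(targets=[[[0, 0.08, 0], 0], [[0, 0.16, 0], 0], [[0, 0.24, 0], 0], [[0, 0.24, 0], 0], [[0, 0.24, 0], 0]])

```text
clock: 14.1
eef_pos: [0.5636, -0.0819, 0.131]
orientation: [0.001, 2.221, -2.222]
contact_force: [0.6, -1.5, -1.0]
finger_gap: 0.0359
```

```bash
python3 -c "
from h import *
st(); snap('side','s8')
d=np.load('pics/s8.npz')['frame'];cv2.imwrite('pics/s8c.png',cv2.resize(d[80:230,190:340],None,fx=4,fy=4,interpolation=cv2.INTER_CUBIC))
st()"
```

```text
t 14.1 p [ 0.5636 -0.0819  0.131 ] F [ 0.6  -1.46 -0.95] gap 0.0359 zx [-0. -1.  0.] q [-0.26  0.53  1.8  -0.    0.81  1.31]
t 14.15 p [ 0.5636 -0.0819  0.131 ] F [-0.06 -1.37 -1.32] gap 0.0359 zx [-0. -1.  0.] q [-0.26  0.53  1.8  -0.    0.81  1.31]
```

View pics/s8c.png

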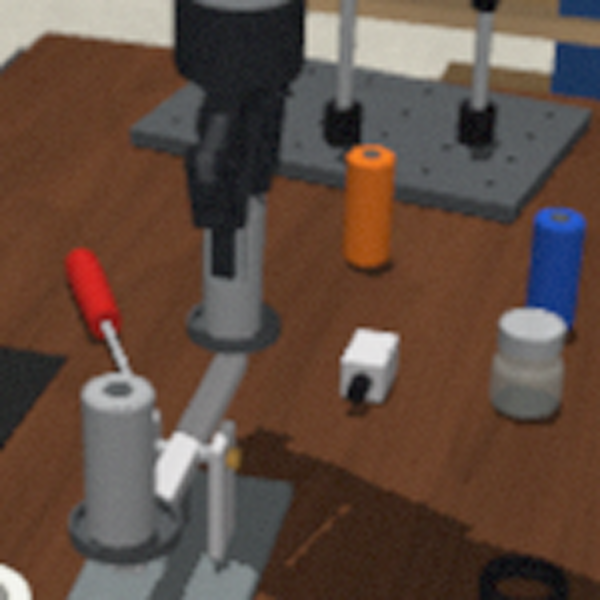

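Emit:
drive_tool(targets=[[[0, 0.07, 0], 0], [[0, 0.14, 0], 0], [[0, 0.2, 0], 0], [[0, 0.2, 0], 0], [[0, 0.2, 0], 0]])

```text
clock: 14.78
eef_pos: [0.5635, -0.0818, 0.1229]
orientation: [-0.0, -2.221, 2.221]
contact_force: [1.4, 2.2, -0.3]
finger_gap: 0.0361
```

Emit:
drive_tool(targets=[[[0, 0, 0], 0], [[0, 0, 0], 0]])

```text
clock: 15.02
eef_pos: [0.5635, -0.0818, 0.1229]
orientation: [-0.0, -2.221, 2.221]
contact_force: [0.8, 2.6, -0.3]
finger_gap: 0.0357
```

Emit:
drive_tool(targets=[[[0, 0.02, 0], 0], [[0, 0.04, 0], 0], [[0, 0.04, 0], 0]])

```text
clock: 15.4
eef_pos: [0.5635, -0.0819, 0.1212]
orientation: [-0.0, -2.221, 2.221]
contact_force: [-0.6, 1.8, 0.1]
finger_gap: 0.0359
```

Emit:
drive_tool(targets=[[[0, 0.0, 0], 0], [[0, 0.0, 0], 0], [[0, 0.0, 0], 0], [[0, 0, 0], 0], [[0, 0, 0], 0]], claw=0.5)

```text
clock: 16.02
eef_pos: [0.5635, -0.0819, 0.1213]
orientation: [-0.0, -2.221, 2.221]
contact_force: [-0.0, 0.5, -0.1]
finger_gap: 0.0639
```

Emit:
drive_tool(targets=[[[0, -0.4, 0], 0], [[0, -1.2, 0], 0], [[0, -2.4, 0], 0], [[0, -2.7, 0], 0], [[0, -2.7, 0], 0]])

```text
clock: 16.65
eef_pos: [0.5636, -0.0818, 0.2303]
orientation: [0.002, 2.22, -2.221]
contact_force: [0.2, 0.6, -0.5]
finger_gap: 0.064
```

Emit:
drive_tool(targets=[[[0, 0, 0], 0], [[0, 0, 0], 0], [[0, 0, 0], 0], [[0, 0, 0], 0], [[0, 0, 0], 0]], claw=1)

```text
clock: 17.27
eef_pos: [0.5635, -0.0819, 0.2291]
orientation: [-0.0, -2.221, 2.221]
contact_force: [0.7, 0.4, -0.5]
finger_gap: 0.0853
```

```bash
python3 -c "
from h import *
st(); snap('side','s9');snap('wrist','w9')
d=np.load('pics/s9.npz')['frame'];cv2.imwrite('pics/s9c.png',cv2.resize(d[100:250,190:340],None,fx=4,fy=4,interpolation=cv2.INTER_CUBIC))
"
```

```text
t 17.27 p [ 0.5635 -0.0819  0.2291] F [ 0.67  0.38 -0.52] gap 0.0853 zx [-0. -1.  0.] q [-0.26  0.41  1.7  -0.    1.03  1.31]
```

View pics/s9c.png

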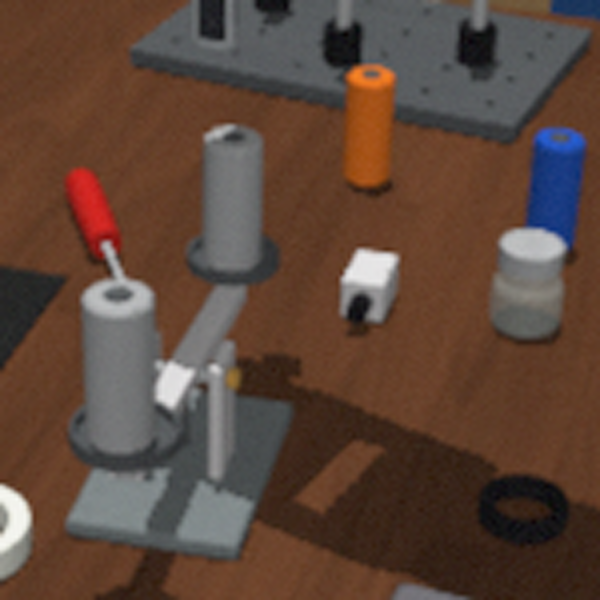

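View pics/w9.png

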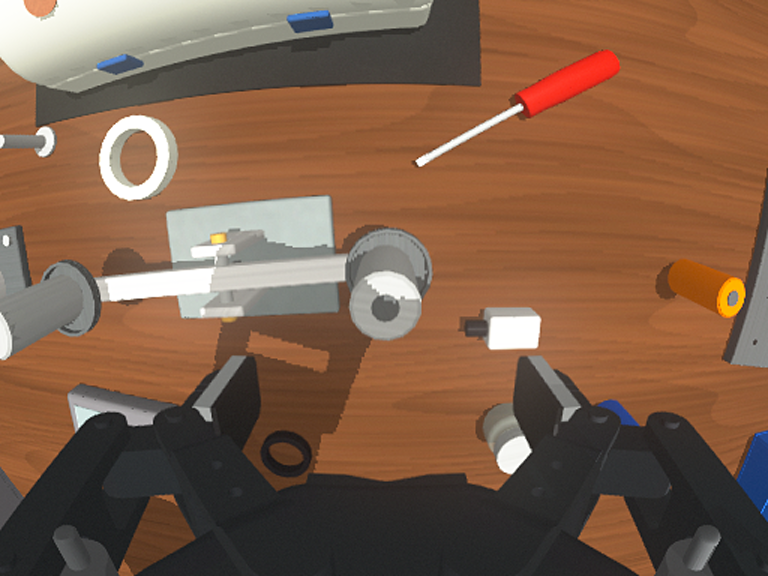

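```bash
python3 -c "
from h import *
print(fplane('w9',(385.5/1.5-.2,309/1.5-.2),.166)); snap('side','s10')
d=np.load('pics/s10.npz')['frame'].astype(int)-np.load('pics/s9.npz')['frame']
print(np.abs(d[100:250,190:340]).max(), (np.abs(d[100:250,190:340]).max(2)>40).sum())
print('A top from side', plane('side',(235/4+190-.4,136/4+100-.4),.166))
to([.5635,-.082,.123])
"
```

```text
[ 0.56376523 -0.08179162]
23 0
A top from side [ 0.56324304 -0.08179624]
t 17.43 p [ 0.5635 -0.0819  0.2293] F [-0.96  0.48  0.65] gap 0.0851 zx [-0. -1.  0.] q [-0.26  0.41  1.7  -0.    1.03  1.31]
units [1.000e-03 2.657e+00 3.000e-03] turn -0.001420462785044057
```

The right pan, with A (the cartridge originally at top (375,169)), dropped and has settled. I'll regrasp A.

Emit:
drive_tool(targets=[[[0, 1.0, 0], 0], [[0, 2.0, 0], 0], [[0, 2.5, 0], 0], [[0, 2.66, 0], 0], [[0, 2.66, 0], 0]])

```text
clock: 18.05
eef_pos: [0.5637, -0.0819, 0.1231]
orientation: [-0.0, -2.221, 2.222]
contact_force: [0.1, 0.4, -0.1]
finger_gap: 0.0856
```

Emit:
drive_tool(targets=[[[0, 0, 0], 0], [[0, 0, 0], 0], [[0, 0, 0], 0], [[0, 0, 0], 0], [[0, 0, 0], 0]], claw=-1)

```text
clock: 18.68
eef_pos: [0.5636, -0.0818, 0.123]
orientation: [0.001, 2.221, -2.221]
contact_force: [-0.1, 0.3, -0.8]
finger_gap: 0.0357
```

Emit:
drive_tool(targets=[[[0, -0.1, 0], 0], [[0, -0.25, 0], 0], [[0, -0.4, 0], 0], [[0, -0.55, 0], 0], [[0, -0.7, 0], 0]])

```text
clock: 19.3
eef_pos: [0.5633, -0.0817, 0.1512]
orientation: [0.0, -2.221, 2.221]
contact_force: [0.4, 1.0, -2.0]
finger_gap: 0.0359
```

Emit:
drive_tool(targets=[[[0, -0.15, 0], 0], [[0, -0.5, 0], 0], [[0, -1.2, 0], 0], [[0, -1.8, 0], 0], [[0, -1.8, 0], 0]])

```text
clock: 19.92
eef_pos: [0.5641, -0.082, 0.2249]
orientation: [0.004, 2.219, -2.221]
contact_force: [-0.3, 0.1, -3.3]
finger_gap: 0.0361
```

```bash
python3 -c "
from h import *
st(); snap('side','s11')
d=np.load('pics/s11.npz')['frame'];cv2.imwrite('pics/s11c.png',cv2.resize(d[80:250,190:340],None,fx=3.5,fy=3.5,interpolation=cv2.INTER_CUBIC))
to([.53855,.3685,.24])"
```

```text
t 19.93 p [ 0.5641 -0.082   0.2249] F [-0.34  0.09 -3.28] gap 0.0361 zx [-0.    -1.     0.001] q [-0.26  0.42  1.71 -0.    1.01  1.31]
t 19.98 p [ 0.5635 -0.0819  0.2234] F [ 0.25 -0.15 -3.73] gap 0.0358 zx [-0. -1.  0.] q [-0.26  0.42  1.71 -0.    1.01  1.31]
units [  0.625  -0.42  -11.259] turn -0.0009638490444410749
```

View pics/s11c.png

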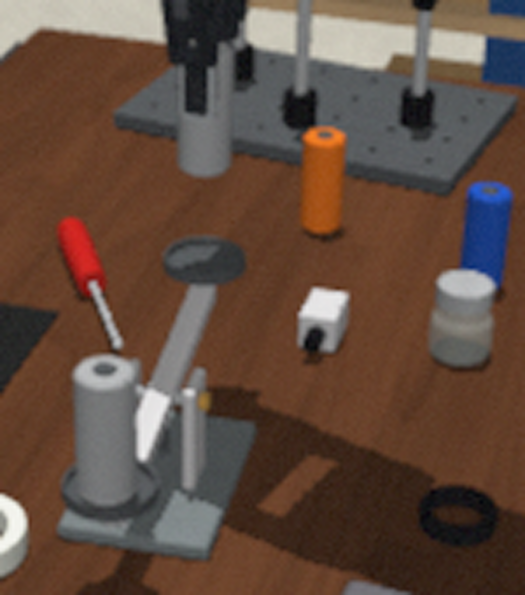

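Emit:
drive_tool(targets=[[[0.3, -1.0, 0], 0], [[1.0, -1.4, -0.8], 0], [[1.5, -1.4, -2.2], 0], [[1.8, -1.4, -3.6], 0], [[1.8, -1.4, -5.0], 0]])

```text
clock: 20.6
eef_pos: [0.4903, 0.1196, 0.2781]
orientation: [0.001, -2.22, 2.221]
contact_force: [1.6, -0.1, -3.3]
finger_gap: 0.036
```

Emit:
drive_tool(targets=[[[0.0, 0, -1.4], 0], [[-0.2, 0, -2.8], 0], [[-0.6, 0, -4.2], 0], [[-1.0, 0, -5.6], 0], [[-1.15, 0, -6.2], 0]])

```text
clock: 21.22
eef_pos: [0.5374, 0.3688, 0.2767]
orientation: [0.004, -2.22, 2.222]
contact_force: [-0.7, -0.7, -3.0]
finger_gap: 0.0356
```

```bash
python3 -c "
from h import *
to([.5386,.3675,.16])"
```

```text
t 21.23 p [0.5374 0.3688 0.2767] F [-0.72 -0.7  -2.98] gap 0.0356 zx [ 0.002 -1.     0.001] q [0.5  0.49 1.43 0.   1.22 2.07]
units [-0.037  2.916  0.028] turn 0.012959619399543031
```

Emit:
drive_tool(targets=[[[-0.02, 1.2, 0.02], 0], [[-0.03, 2.4, 0.02], 0], [[-0.03, 3.0, 0.02], 0], [[-0.03, 3.15, 0.02], 0], [[-0.03, 3.15, 0.02], 0]])

```text
clock: 21.85
eef_pos: [0.5389, 0.3653, 0.1527]
orientation: [0.0, -2.221, 2.221]
contact_force: [-0.7, -0.0, -3.1]
finger_gap: 0.0356
```

```bash
python3 -c "
from h import *
snap('wrist','w12');snap('side','s12');to([.5386,.3675,.126])
d=np.load('pics/s12.npz')['frame'];cv2.imwrite('pics/s12c.png',cv2.resize(d[210:350,120:260],None,fx=4,fy=4,interpolation=cv2.INTER_CUBIC))
"
```

```text
t 21.95 p [0.5392 0.3655 0.1539] F [-0.18  0.35 -2.48] gap 0.0358 zx [-0.    -1.    -0.001] q [ 0.49  0.61  1.57 -0.    0.96  2.07]
units [ 0.015  0.697 -0.049] turn -0.0013917997474732415
```

View pics/w12.png

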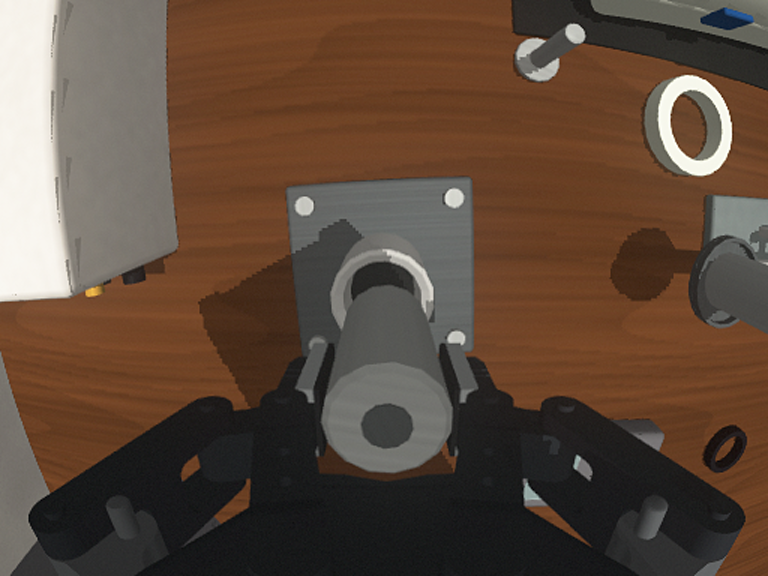

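View pics/s12c.png

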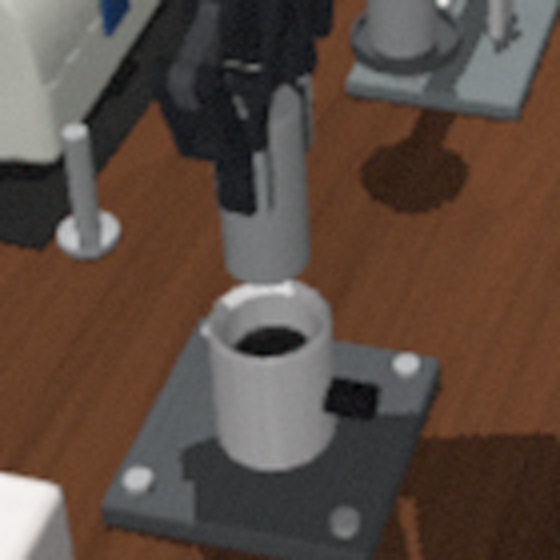

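Emit:
drive_tool(targets=[[[0.015, 0.2, -0.05], 0], [[0.015, 0.45, -0.05], 0], [[0.015, 0.65, -0.05], 0], [[0.015, 0.75, -0.05], 0], [[0.015, 0.85, -0.05], 0]])

```text
clock: 22.58
eef_pos: [0.5382, 0.3673, 0.1185]
orientation: [-0.0, -2.221, 2.221]
contact_force: [-0.5, -0.2, -4.1]
finger_gap: 0.0358
```

```bash
python3 -c "
from h import *
snap('wrist','w13');snap('side','s13');to([.5386,.3675,.11])
d=np.load('pics/s13.npz')['frame'];cv2.imwrite('pics/s13c.png',cv2.resize(d[210:350,120:260],None,fx=4,fy=4,interpolation=cv2.INTER_CUBIC))
"
```

```text
t 22.68 p [0.5381 0.3673 0.1184] F [-0.45  0.14 -3.13] gap 0.036 zx [-0. -1.  0.] q [ 0.5   0.65  1.6  -0.    0.9   2.07]
units [-0.012  0.211 -0.006] turn -0.0015598316273349236
```

View pics/s13c.png

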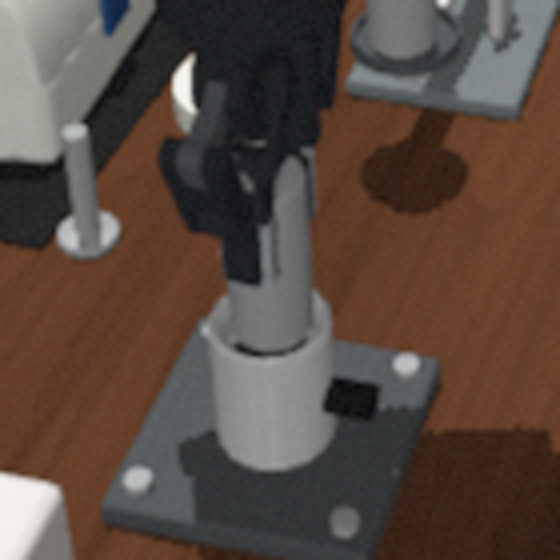

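View pics/w13.png

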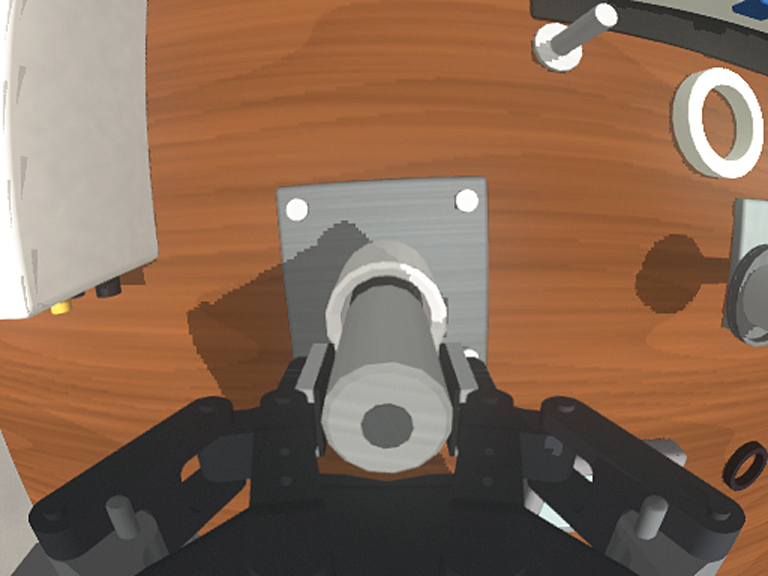

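Emit:
drive_tool(targets=[[[-0.01, 0.05, 0], 0], [[-0.01, 0.1, 0], 0], [[-0.01, 0.15, 0], 0], [[-0.01, 0.15, 0], 0]])

```text
clock: 23.18
eef_pos: [0.5385, 0.3673, 0.1127]
orientation: [0.0, -2.221, 2.222]
contact_force: [0.3, -0.2, -3.1]
finger_gap: 0.0358
```

Emit:
drive_tool(targets=[[[0, 0.04, 0], 0], [[0, 0.08, 0], 0], [[0, 0.1, 0], 0], [[0, 0.1, 0], 0]])

```text
clock: 23.68
eef_pos: [0.5386, 0.3673, 0.1088]
orientation: [-0.0, -2.221, 2.221]
contact_force: [0.4, 0.1, -2.9]
finger_gap: 0.0359
```

Emit:
drive_tool(targets=[[[0, 0.04, 0], 0], [[0, 0.08, 0], 0], [[0, 0.1, 0], 0], [[0, 0.1, 0], 0]])

```text
clock: 24.18
eef_pos: [0.5386, 0.3673, 0.1048]
orientation: [-0.0, -2.221, 2.221]
contact_force: [-0.4, 0.2, -2.6]
finger_gap: 0.0356
```

Emit:
drive_tool(targets=[[[0, 0.04, 0], 0], [[0, 0.08, 0], 0], [[0, 0.08, 0], 0], [[0, 0.08, 0], 0]])

```text
clock: 24.68
eef_pos: [0.5386, 0.3673, 0.1017]
orientation: [-0.0, -2.221, 2.221]
contact_force: [-0.0, -0.0, -3.3]
finger_gap: 0.036
```

Emit:
drive_tool(targets=[[[0, 0.04, 0], 0], [[0, 0.08, 0], 0], [[0, 0.08, 0], 0], [[0, 0.08, 0], 0]])

```text
clock: 25.18
eef_pos: [0.5387, 0.3674, 0.0988]
orientation: [0.001, 2.221, -2.221]
contact_force: [-1.3, -1.1, 4.1]
finger_gap: 0.0361
```

Emit:
drive_tool(targets=[[[0, 0.04, 0], 0], [[0, 0.08, 0], 0], [[0, 0.08, 0], 0], [[0, 0.08, 0], 0]])

```text
clock: 25.68
eef_pos: [0.5387, 0.3674, 0.0954]
orientation: [0.001, 2.221, -2.221]
contact_force: [-0.9, -1.7, 5.8]
finger_gap: 0.0364
```

Emit:
drive_tool(targets=[[[0, 0.025, 0], 0], [[0, 0.025, 0], 0], [[0, 0.025, 0], 0]])

```text
clock: 26.05
eef_pos: [0.5388, 0.3674, 0.0948]
orientation: [0.001, 2.221, -2.221]
contact_force: [-1.7, -1.2, 9.1]
finger_gap: 0.0357
```

Emit:
drive_tool(targets=[[[0, 0.02, 0], 0], [[0, 0.02, 0], 0], [[0, 0.02, 0], 0]])

```text
clock: 26.42
eef_pos: [0.5388, 0.3674, 0.0944]
orientation: [0.001, 2.221, -2.221]
contact_force: [-3.4, -2.1, 11.2]
finger_gap: 0.0358
```

Emit:
drive_tool(targets=[[[0, 0.02, 0], 0], [[0, 0.02, 0], 0], [[0, 0.02, 0], 0]])

```text
clock: 26.8
eef_pos: [0.5389, 0.3675, 0.094]
orientation: [0.002, 2.221, -2.22]
contact_force: [-3.7, -2.9, 14.9]
finger_gap: 0.0361
```

Emit:
drive_tool(targets=[[[0, -0.02, 0], 0], [[0, -0.02, 0], 0]])

```text
clock: 27.05
eef_pos: [0.5388, 0.3674, 0.0944]
orientation: [0.001, 2.221, -2.221]
contact_force: [-2.1, -2.4, 11.2]
finger_gap: 0.0359
```

Emit:
drive_tool(targets=[[[0, 0, 0], 0], [[0, 0, 0], 0], [[0, 0, 0], 0], [[0, 0, 0], 0], [[0, 0, 0], 0]], claw=0.6)

```text
clock: 27.68
eef_pos: [0.5386, 0.3673, 0.0933]
orientation: [-0.0, -2.221, 2.221]
contact_force: [0.4, 0.7, 0.1]
finger_gap: 0.0688
```

Emit:
drive_tool(targets=[[[0, -0.4, 0], 0], [[0, -1.2, 0], 0], [[0, -2.4, 0], 0], [[0, -3.2, 0], 0], [[0, -3.2, 0], 0]])

```text
clock: 28.3
eef_pos: [0.5393, 0.3678, 0.2254]
orientation: [0.006, 2.222, -2.216]
contact_force: [-0.4, -0.2, -0.4]
finger_gap: 0.0683
```

Emit:
drive_tool(targets=[[[0, 0, 0], 0], [[0, 0, 0], 0], [[0, 0, 0], 0], [[0, 0, 0], 0]])

```text
clock: 28.8
eef_pos: [0.5385, 0.3673, 0.221]
orientation: [0.001, -2.221, 2.222]
contact_force: [0.4, 0.0, -0.3]
finger_gap: 0.0685
```

```bash
python3 -c "
from h import *
st();snap('wrist','w14');snap('side','s14');st()
d=np.load('pics/s14.npz')['frame'];cv2.imwrite('pics/s14c.png',cv2.resize(d[150:350,120:270],None,fx=3,fy=3,interpolation=cv2.INTER_CUBIC))
"
```

```text
t 28.8 p [0.5385 0.3673 0.221 ] F [ 0.42  0.05 -0.27] gap 0.0685 zx [-0. -1.  0.] q [ 0.5   0.54  1.5  -0.    1.1   2.07]
t 28.9 p [0.5386 0.3673 0.2212] F [-0.79 -0.6   0.2 ] gap 0.0683 zx [-0. -1.  0.] q [ 0.5   0.54  1.5  -0.    1.1   2.07]
```

View pics/s14c.png

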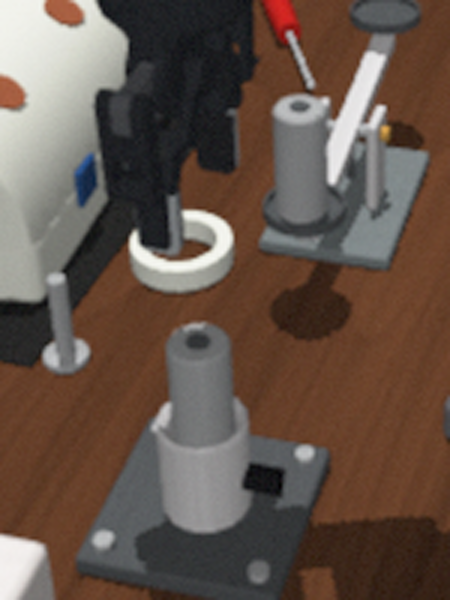

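View pics/s14.png

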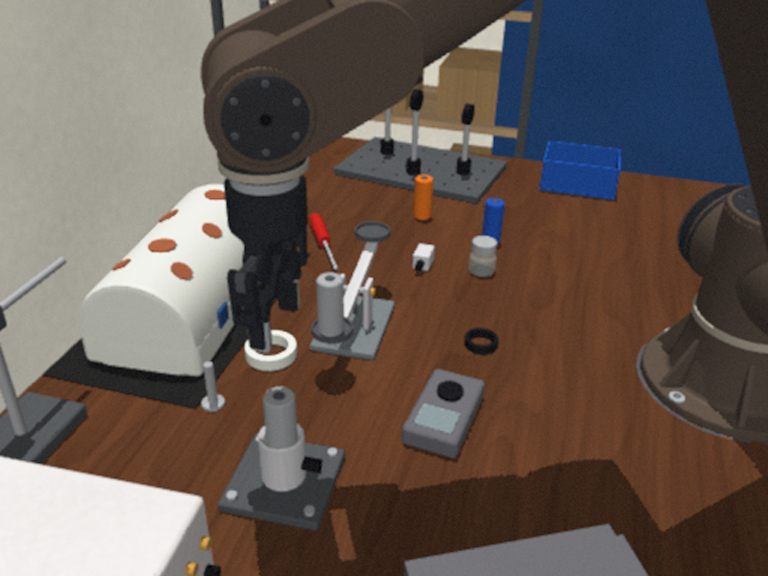

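View pics/w14.png

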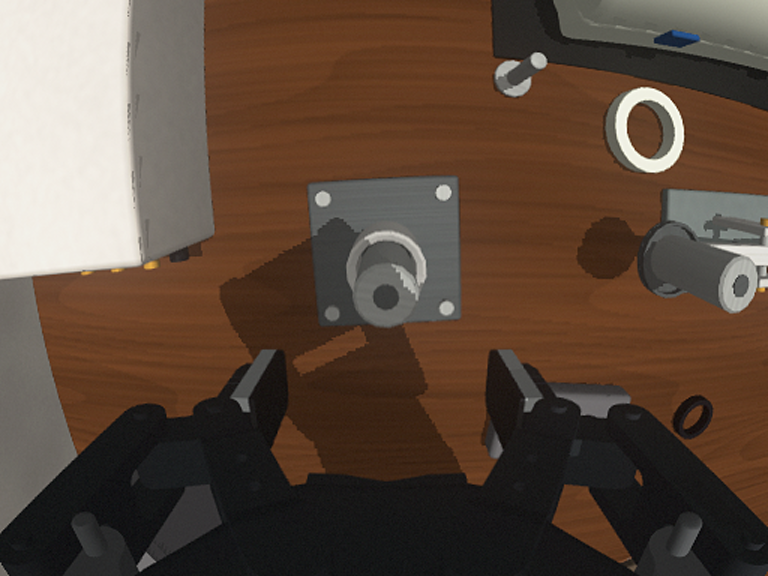

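A stands upright in the sleeve (wrist view, top at (385,295)). B stands in the left pan, and the bystanders look unmoved. The robot is clear, so I'm handing in.

```bash
python3 -c "
from workcell import arm
print(arm.job_done())"
```

```text
the job is handed in; nothing more can be done
None
```

The heavier cartridge is upright in the receiver sleeve and pressed home, and the lighter one is standing in the left pan. I handed the job in at about 29 s with the gripper open and clear.

- **Weighing:** I set one steel cartridge gently on each pan, let go and waited. The right pan dropped by about 11 mm, and two pictures taken one after the other showed it had settled. The wrist force agreed: about 3.1 N for that cartridge against about 2.1 N for the other.
- **Pressing home:** Going down the sleeve there was no contact until about 21 mm below the rim. The pad then moved about 5 mm at 4–6 N on the wrist. After that the force climbed by roughly 6–9 N per mm, which fits the rubber stop. The highest tool reading was 14.9 N, about 18 N on the pad with the cartridge's weight, under the 25 N limit. I eased off before letting go.
- **Last checks:** The final side and wrist pictures show both cartridges upright. The bystanders in view look undisturbed, though I only checked them by eye.
- **Disagreements:** The wrist camera differed from the two fixed cameras by 2–5 mm in places, which the clearances allowed for. While pressing there was a sideways force of about 4–5 N, probably light contact with the bore, and it went away on release. I could not measure the pad's position directly, so "fully home" rests on the force readings.

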